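Lock the bench magnifier over the specimen dish

ROBOT

A 6-joint arm with a two-finger parallel gripper is mounted at the origin on a cart in front of the work surface, level with it; the furniture and walls round the work are solid. World frame = base frame: x ahead of the robot, y to its left, z up, the work surface at z = 0. Lengths are in m, angles in rad, forces in N, time in s.
With the tool pointing down it reaches from about 0.3 to 0.775 m from the base axis. Payload 14.6 kg.
Tool frame: the origin (TCP) lies midway between the tips of the shut fingers; the grasp point (between the pads) lies 19 mm behind it (grasp_offset is the distance from the TCP to the grasp point, in m); z points along the fingers, y is the line along which they close (so a half turn about z gives the same grasp; the last joint's range is limited). The gripper opens to 94 mm and grips with 3 to 60 N. Pads are 16 mm wide; open, the fingers measure 119 mm over their backs; the gripper's body (75 mm by 177 mm) begins 78 mm behind the grasp point.
Start: joints at [-1.271, 0.3, 1.521, -0, 1.321, -0.067], TCP at [0.197, -0.513, 0.205] pointing down, gripper open.
Joint ranges: [-3.03, 3.03], [-0.79, 2.21], [0.23, 2.52], [-1.04, 4.18], [0, 3.07], [-2.55, 2.55]. Speed limits (rad/s): [2.22, 2.22, 2.57, 3.14, 3.14, 3.14].

INTERFACE

Orientations are given as [roll, pitch, yaw] about the fixed x, y, z axes, in that order (R = Rz(yaw) Ry(pitch) Rx(roll)).
In Python, from station import * gives the robot as it stands. The module is installed in compiled form; this text tells all that it offers.
- The arm moves only by the tool send_rows, never from a script. Its argument "rows" is a list of rows, each an object of numbers: "dx", "dy", "dz": the shift along the tool's x, y, z in mm; "roll": the turn about the tool's z in degrees; "jaw": the closure, from -1 (fully open) to 1 (shut). In form: [{"dx": .., "dy": .., "dz": .., "roll": .., "jaw": ..}, ...]. A call has 1 to 12 rows; each row shifts and turns the commanded pose from where the row before left it, along the tool's axes as they then stand; what a row does not reach is not made up. A row lasts 1/12 s, in which the tool goes at most 41.7 mm and 7.16 degrees, less where a joint would pass 70% of its speed; a pose out of reach is approached as far as the arm can. A call is refused whole if a number of a shift passes 41.7 or a number of a turn 7.16, either way. A call with a gripper value outside its range is refused whole. The fingers move at their own pace and stop on an object; "force" is the grip in N (left out, the last holds). Time passes only in rows, so rows that do not move let the fingers close. It gives the time, the measured TCP pose, the force, the opening and the grip force at its end, in the units of the state.
- get_obs(): the state, without advancing time (a new reading comes with each control period).
- camera(name): name is "scene" or "top"; returns a dict with "frame" (400x640x3 uint8, red, green, blue), "z_map" (400x640 float32, m along the optical axis (not along the pixel's ray), 0 where there is no reading), "camera_matrix" (3x3 intrinsics, pixels), "rvec" (rotation vector, rad) and "tvec" (3), from world to camera coordinates, as OpenCV has them. Camera axes: x right, y down, z forward; pixel columns grow to the right and rows downward; lengths in m; the calibration is good to about 2 mm. A picture is of the moment at which its call begins.
- hand_in(): hands the job in; it is judged then, once.
The state is a dict: "time_s": time; "qpos": joint angles; "joint_vel": joint speeds; "tau": joint torques, N m; "ee_pos": TCP position; "eef_rot": TCP orientation; "force": force on the tool from outside, world axes, zero at the start; "moment": the same for the moment, N m; "grip_width": finger opening in m; "grip_force": force on a finger pad.
Only numpy, scipy, OpenCV 4.12 (cv2) and the standard library are available. Lean on these libraries where they do the work, as an engineer would, in place of code of your own. Each camera call takes 0.05 s, during which the arm holds its last target. There are 200 camera calls.

TASK

Slide the magnifier along its rail until its lens is centred over the shallow glass dish with the sample (not over the thread spool), and lock the carriage there: turn the red clamp knob clockwise, seen from above, until its bar lies in line with the rail. Leave the dish and the spool standing where they are and let go of the knob.

Things in the scene. Friction and masses are not known exactly. Their poses are not given: they have to be found in the camera images.
- bench: The magnifier bench, fixed on the desk: a dark plate 150 mm (its x) by 320 mm (its y), top 10 mm above the desk, with an aluminium rail along its y axis, 37 mm to the +x side of the plate's middle. Origin: centre of the underside, at desk height; x points away from the robot, turned by up to about 17 degrees, z up. Black end stops 40 mm high stand at both ends of the rail.
- carriage (a joint): Position in m of the black carriage on the rail, 0 at the middle, growing towards the bench's +y, from -0.11 to 0.11. While the knob is loose it slides with about 2 N and stays where it is left; the lens is carried with it. The carriage block is 44 mm by 50 mm and its top is 60 mm above the desk.
- lens_centre (a point): Centre of the magnifier lens, a clear disc in a brass ring of 56 mm outer diameter, carried by the carriage 70 mm to the bench's -x side (the robot's side) of the rail. The ring lies flat, its underside 51 mm and its top 60 mm above the desk, so that it passes freely over dish and spool.
- knob_grip (a point): Point on the clamp knob's vertical axis, on top of the carriage, 95 mm above the desk, in the middle of the height to grip. The knob is a red upright bar, 46 mm long (along this point's x axis), 12 mm thick (along its y axis), from 78 to 108 mm above the desk, on a round red hub of 24 mm (73 to 79 mm). The axes turn with the knob. Gripped firmly across its 12 mm, the knob also serves to slide the carriage.
- knob (a joint): Angle of the clamp knob in rad, growing clockwise seen from above. 0: loose, bar across the rail (along the bench's x); pi/2, at its stop: bar in line with the rail. It starts nearly across (0 to 0.25). It begins to clamp the carriage at about 0.9 counts as locked from 1.2 on, and holds it against about 15 N at the stop; turning takes about 0.12 N m, up to about 0.2 N m while it clamps, and it stays where it is left.
- specimen_dish: Shallow round glass petri dish with a pale sample, 66 mm in diameter, 15 mm high, loose on the bench plate under the lens's path, near one of the two ends. Origin: centre of the underside, 10 mm above the desk.
- spool: Wooden spool of linen thread, 27 mm in diameter, 33 mm high, standing loose on the plate under the lens's path near the other end. Not the target. Origin: centre of the underside.
There are look-alikes about, which are no part of the job. What is meant by the specimen_dish is not black, and is the larger of those in its own colour.

How it is judged:
By the outcome, as a careful person would: the job done as asked, in the order asked, and still so for the second after the job is handed in, with the robot touching nothing.
It also fails if it takes over 38 s, if anything falls off the work surface, if the arm or the gripper's body presses on something with over 40 N, if the wrist force passes 120 N, or if a joint passes its speed limit or range.

## Working session

There is one attempt and no reset: what is moved stays moved. The work goes in short steps, Python scripts to look and compute and a tool call to move; the robot and the scene stay as the last step left them, time stands still between calls to the robot, and variables do not carry over. Pictures are saved under pics/ and viewed, at most 10 in all, crops included, and the job is handed in when it is done.

Besides the shell and the picture viewer there is one more tool, called after "Call:" in YAML: its name, and indented under it one key for each argument. send_rows: Moves the arm, as the interface text tells. Its arguments: {"type":"object","properties":{"rows":{"type":"array"},"force":{"type":"number"}},"required":["rows"]}

```bash
mkdir -p pics; cat > h.py <<'E'
from station import *
import numpy as np, cv2
def cam(n):
    c=camera(n); c['R']=cv2.Rodrigues(np.array(c['rvec'],float))[0]; c['t']=np.array(c['tvec'],float).ravel(); return c
def ray(c,u,v,z):
    K=np.array(c['camera_matrix']); d=c['R'].T@np.linalg.inv(K)@np.array([u,v,1.]); o=-c['R'].T@c['t']
    return o+d*(z-o[2])/d[2]
def cloud(c):
    K=np.array(c['camera_matrix']);Z=c['z_map'];v,u=np.mgrid[:400,:640]
    P=np.stack([(u-K[0,2])/K[0,0]*Z,(v-K[1,2])/K[1,1]*Z,Z],-1)
    return (P-c['t'])@c['R']
E
python3 - <<'E'
from h import *
for n in('top','scene'):
    c=cam(n); cv2.imwrite(f'pics/{n}0.png',c['frame'][...,::-1]); print(n,-c['R'].T@c['t'])
print(get_obs())
E
```

```text
top [ 0.45934366 -0.12325039  0.94653097]
scene [0.22981043 0.41179859 0.66610539]
{'time_s': 0.1, 'qpos': array([-1.27063117e+00,  3.00391666e-01,  1.52153588e+00, -1.64459782e-05,
        1.32072141e+00, -6.66368570e-02]), 'joint_vel': array([ 9.61096321e-05, -7.66547324e-04, -7.17308328e-04, -1.49369172e-04,
       -1.81458213e-03,  9.83369873e-04]), 'tau': array([ 2.38157329e-03, -5.32648766e+01, -3.53286052e+01,  7.09847594e-02,
        2.34990148e-02, -4.96891846e-05]), 'ee_pos': array([ 0.19714814, -0.51318499,  0.20494903]), 'eef_rot': array([-3.14053763e+00, -5.44422085e-05,  3.66806065e-01]), 'force': array([-0.17878948, -0.20136706,  1.1502837 ]), 'moment': array([ 0.0601748 , -0.01112112, -0.03545677]), 'grip_force': 0.0, 'grip_width': 0.09422585610604145}
```

View pics/top0.png

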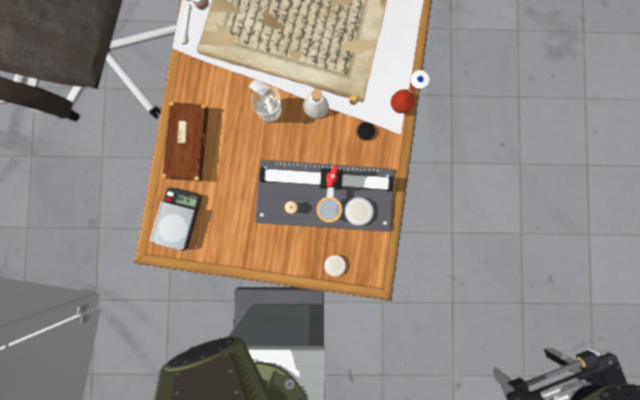

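View pics/scene0.png

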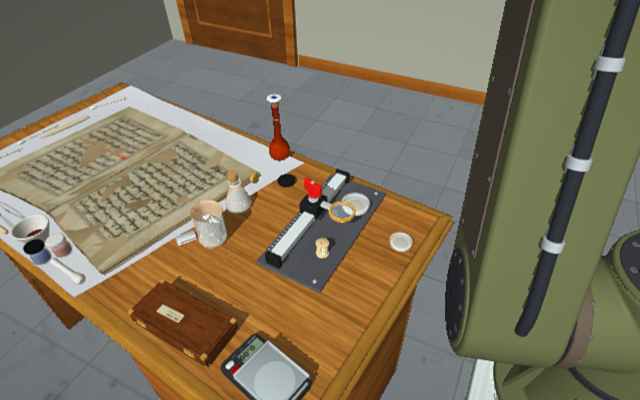

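The top view shows the bench plate from about (258,160) to (395,230), the red knob at (332,176), the lens ring at (329,208), the spool at (291,207) and the dish at (359,211). The smaller look-alike dish lies off the bench at (335,265), and a black one at (366,131). The scene view shows the same layout, with the knob at (312,188), the ring at (342,211) and the dish at (355,203).

```bash
python3 - <<'E'
from h import *
c=cam('top'); P=cloud(c); f=c['frame'].astype(int); K=np.array(c['camera_matrix']);print(K[0,0])
hsv=cv2.cvtColor(c['frame'],cv2.COLOR_RGB2HSV).astype(int)
box=np.zeros((400,640),bool); box[150:240,245:405]=1
X=P[...,0];Y=P[...,1];Z=P[...,2]
# plate
m=box&(abs(Z-.010)<.006)&(hsv[...,2]<110)&(hsv[...,1]<90)
m=cv2.morphologyEx(m.astype(np.uint8),cv2.MORPH_OPEN,np.ones((3,3)))
n,l,s,_=cv2.connectedComponentsWithStats(m);
m2=l==1+s[1:,4].argmax()
full=m.astype(bool)
v,u=np.nonzero(full); pts=np.array([ray(c,a,b,.01)[:2] for a,b in zip(u,v)])
r=cv2.minAreaRect((pts*1000).astype(np.float32)); print('plate',r, cv2.boxPoints(r))
# red knob
m=box&(hsv[...,1]>150)&((hsv[...,0]<6)|(hsv[...,0]>174))&(Z>.09)
v,u=np.nonzero(m);print('knob n',len(u),u.mean(),v.mean(),Z[m].mean())
pts=np.array([ray(c,a,b,.108)[:2] for a,b in zip(u,v)])*1000
print(cv2.minAreaRect(pts.astype(np.float32)));w,V=np.linalg.eigh(np.cov(pts.T));print(pts.mean(0),w,V[:,1])
# depth-based things
for nm,(u0,v0),(lo,hi) in [('dish',(359,211),(.016,.033)),('lensring',(329,208),(.045,.068)),('spool',(291,207),(.03,.055))]:
    m=np.zeros((400,640),bool);m[v0-18:v0+19,u0-18:u0+19]=1
    m&=(Z>lo)&(Z<hi); v,u=np.nonzero(m); print(nm,len(u),np.median(Z[m]) if m.any() else 0)
    if len(u)>4:
        p=np.stack([X[m],Y[m]],1)*1000; print(cv2.minEnclosingCircle(p.astype(np.float32)),p.mean(0))
cr=c['frame'][145:245,240:410,::-1]; cv2.imwrite('pics/crop.png',cv2.resize(cr,None,fx=4.7,fy=4.7,interpolation=cv2.INTER_CUBIC))
E
```

```text
397.8364767177987
plate ((508.16229248046875, -155.98597717285156), (314.7462158203125, 144.58204650878906), 86.97454071044922) [[ 427.66595   -309.32425  ]
 [ 572.04645   -316.95523  ]
 [ 588.6586      -2.647705 ]
 [ 444.27814      4.9832764]]
knob n 92 331.69565217391306 176.08695652173913 0.12621906347013967
((543.9715576171875, -165.3920440673828), (11.399944305419922, 45.79030990600586), 72.29117584228516)
[ 544.29339114 -165.27095707] [ 12.18466022 191.04760416] [-0.94683102  0.32173128]
dish 630 0.02598896620624423
((468.67822265625, -234.7393798828125), 36.386600494384766) [ 471.88295174 -232.48449244]
lensring 542 0.05885030208781328
((483.301025390625, -162.4539031982422), 35.71990203857422) [ 478.14697511 -162.32542889]
spool 103 0.0434408808388024
((479.0169982910156, -75.92420959472656), 13.296303749084473) [479.04656642 -75.90493133]
```

View pics/crop.png

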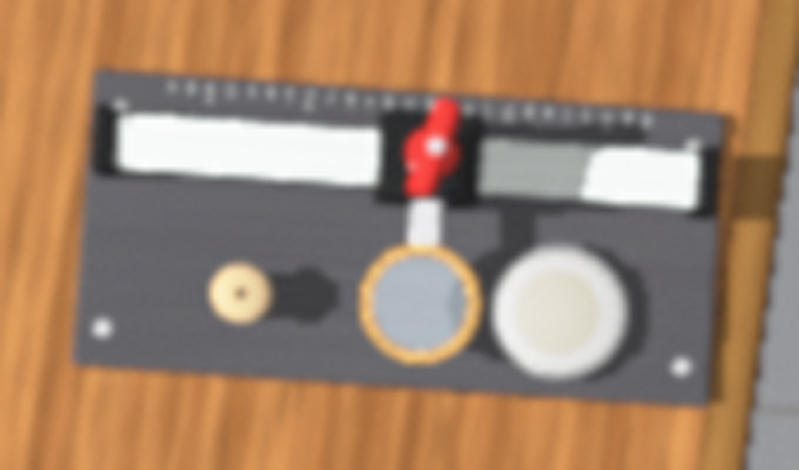

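The crop confirms it: the bar is about 15° clockwise of across the rail, the ring is at (420,304) in crop pixels and the dish at (560,311). I'll refine the dish and ring centres.

```bash
python3 - <<'E'
from h import *
ex=np.array([.9986,-.0529]);ey=np.array([.0529,.9986]);B=np.array([.5082,-.1560])
def rep(n,p): q=p[:2]-B; print(n,(p[:2]*1000).round(1),'bench',(q@ex*1000).round(1),(q@ey*1000).round(1))
for name in('top','scene'):
    c=cam(name);hsv=cv2.cvtColor(c['frame'],cv2.COLOR_RGB2HSV).astype(int);H,S,V=hsv[...,0],hsv[...,1],hsv[...,2]
    sl=(slice(185,235),slice(305,385)) if name=='top' else (slice(185,235),slice(318,376))
    off=(sl[1].start,sl[0].start)
    for nm,m,z in [('ring',(S>100)&(H>8)&(H<28)&(V>110),.0555),('dish',(S<60)&(V>165),.025)]:
        mm=m[sl].astype(np.uint8); n,l,s,_=cv2.connectedComponentsWithStats(mm)
        k=1+s[1:,4].argmax(); ct=max(cv2.findContours((l==k).astype(np.uint8),0,cv2.CHAIN_APPROX_NONE)[0],key=len)
        p=np.array([ray(c,a+off[0],b+off[1],.06 if nm=='ring' else z)[:2] for a,b in ct[:,0]])
        A=np.c_[2*p,np.ones(len(p))];s_=np.linalg.lstsq(A,(p**2).sum(1),rcond=None)[0]
        print(name,nm,s[k],'r',np.sqrt(s_[2]+s_[:2]@s_[:2])*1000); rep(nm,s_[:2])
    if 1:
        m=(S>150)&((H<6)|(H>174)); mm=np.zeros_like(m); 
        b=(slice(160,195),slice(315,350)) if name=='top' else (slice(170,215),slice(295,330))
        mm[b]=m[b]; v,u=np.nonzero(mm); P=cloud(c)[mm]; P=P[(P[:,2]>.08)&(P[:,2]<.125)]; rep('knob',P.mean(0)); print(P.min(0),P.max(0))
o=get_obs();print(o['time_s'])
E
```

```text
top ring [  0  41  80   9 500] r 54.296180792802346
ring [ 427.3 -195.5] bench -78.7 -43.7
top dish [ 40  13  28  27 596] r 30.946545339469875
dish [ 472.4 -232.3] bench -31.8 -78.0
knob [ 544.3 -165.5] bench 36.5 -7.5
[ 0.52441173 -0.17643596  0.08012083] [ 0.5658611  -0.15423262  0.11170635]
scene ring [ 10  16  27  22 218] r 29.531979426728167
ring [ 474.8 -160.3] bench -33.1 -6.1
scene dish [ 24   8  27  22 345] r 29.540110425518733
dish [ 469.5 -233.6] bench -34.5 -79.5
knob [ 542.2 -162.4] bench 34.3 -4.6
[ 0.52235682 -0.17520086  0.08004975] [ 0.56720076 -0.15378998  0.11147207]
0.25
```

Call:
send_rows:
  rows:
    - {"dx":20,"dy":-9,"jaw":-1}
    - {"dx":30,"dy":-13.5}
    - {"dx":30,"dy":-13.5}
    - {"dx":30,"dy":-13.5}
    - {"dx":30,"dy":-13.5}
    - {"dx":30,"dy":-13.5}
    - {"dx":30,"dy":-13.5}
    - {"dx":30,"dy":-13.5}
    - {"dx":30,"dy":-13.5}
    - {"dx":30,"dy":-13.5}
    - {"dx":30,"dy":-13.5}
    - {"dx":30,"dy":-13.5}

```text
invalid input at $.rows[0]: expected keys dx, dy, dz, roll, jaw
```

Call:
send_rows:
  rows:
    - {"dx":30,"dy":-13.5}
    - {"dx":30,"dy":-13.5}
    - {"dx":28,"dy":-12}
    - {"dx":10,"dy":-4.5}
    - {"roll":-7}
    - {"roll":-7}
    - {"roll":-7}
    - {"roll":-7}
    - {"roll":-7}
    - {"roll":-7}
    - {"roll":-7}
    - {"roll":-7}

```text
invalid input at $.rows[0]: expected keys dx, dy, dz, roll, jaw
```

Call:
send_rows:
  rows:
    - {"roll":-7}
    - {"roll":-7}
    - {"roll":-7}
    - {"roll":-7}
    - {"roll":-7}
    - {"roll":-7}
    - {"roll":-7}
    - {"roll":-7}
    - {"roll":-7}
    - {"roll":-7}
    - {"roll":-7}
    - {"roll":-7}

```text
invalid input at $.rows[0]: expected keys dx, dy, dz, roll, jaw
```

Call:
send_rows:
  rows:
    - {"dx":20,"dy":-9,"dz":0,"roll":0,"jaw":-1}
    - {"dx":30,"dy":-13.5,"dz":0,"roll":0,"jaw":-1}
    - {"dx":30,"dy":-13.5,"dz":0,"roll":0,"jaw":-1}
    - {"dx":30,"dy":-13.5,"dz":0,"roll":0,"jaw":-1}
    - {"dx":30,"dy":-13.5,"dz":0,"roll":0,"jaw":-1}
    - {"dx":30,"dy":-13.5,"dz":0,"roll":0,"jaw":-1}
    - {"dx":30,"dy":-13.5,"dz":0,"roll":0,"jaw":-1}
    - {"dx":30,"dy":-13.5,"dz":0,"roll":0,"jaw":-1}
    - {"dx":30,"dy":-13.5,"dz":0,"roll":0,"jaw":-1}
    - {"dx":30,"dy":-13.5,"dz":0,"roll":0,"jaw":-1}
    - {"dx":30,"dy":-13.5,"dz":0,"roll":0,"jaw":-1}
    - {"dx":30,"dy":-13.5,"dz":0,"roll":0,"jaw":-1}

```text
time_s: 1.25
ee_pos: [0.4684, -0.2395, 0.2055]
eef_rot: [3.142, -0.0, 0.367]
force: [-0.2, -0.4, 0.5]
grip_width: 0.0941
grip_force: 0.0
```

Call:
send_rows:
  rows:
    - {"dx":30,"dy":-13.5,"dz":0,"roll":0,"jaw":-1}
    - {"dx":30,"dy":-13.5,"dz":0,"roll":0,"jaw":-1}
    - {"dx":28,"dy":-12,"dz":0,"roll":0,"jaw":-1}
    - {"dx":10,"dy":-4.5,"dz":0,"roll":0,"jaw":-1}
    - {"dx":0,"dy":0,"dz":0,"roll":-7,"jaw":-1}
    - {"dx":0,"dy":0,"dz":0,"roll":-7,"jaw":-1}
    - {"dx":0,"dy":0,"dz":0,"roll":-7,"jaw":-1}
    - {"dx":0,"dy":0,"dz":0,"roll":-7,"jaw":-1}
    - {"dx":0,"dy":0,"dz":0,"roll":-7,"jaw":-1}
    - {"dx":0,"dy":0,"dz":0,"roll":-7,"jaw":-1}
    - {"dx":0,"dy":0,"dz":0,"roll":-7,"jaw":-1}
    - {"dx":0,"dy":0,"dz":0,"roll":-7,"jaw":-1}

```text
time_s: 2.25
ee_pos: [0.543, -0.1656, 0.2054]
eef_rot: [-3.141, 0.0, 1.35]
force: [0.3, 0.2, 0.6]
grip_width: 0.0938
grip_force: 0.0
```

Call:
send_rows:
  rows:
    - {"dx":0,"dy":0,"dz":0,"roll":-7,"jaw":-1}
    - {"dx":0,"dy":0,"dz":0,"roll":-7,"jaw":-1}
    - {"dx":0,"dy":0,"dz":0,"roll":-7,"jaw":-1}
    - {"dx":0,"dy":0,"dz":0,"roll":-7,"jaw":-1}
    - {"dx":0,"dy":0,"dz":0,"roll":-7,"jaw":-1}
    - {"dx":0,"dy":0,"dz":0,"roll":-7,"jaw":-1}
    - {"dx":0,"dy":0,"dz":0,"roll":-7,"jaw":-1}
    - {"dx":0,"dy":0,"dz":0,"roll":-7,"jaw":-1}
    - {"dx":0,"dy":0,"dz":0,"roll":-7,"jaw":-1}
    - {"dx":0,"dy":0,"dz":0,"roll":-7,"jaw":-1}
    - {"dx":0,"dy":0,"dz":0,"roll":-7,"jaw":-1}
    - {"dx":0,"dy":0,"dz":0,"roll":-7,"jaw":-1}

```text
time_s: 3.25
ee_pos: [0.543, -0.1656, 0.2054]
eef_rot: [-3.142, -0.0, 2.816]
force: [1.8, -0.4, 0.5]
grip_width: 0.0939
grip_force: 0.0
```

Call:
send_rows:
  rows:
    - {"dx":0,"dy":0,"dz":20,"roll":-0.5,"jaw":-1}
    - {"dx":0,"dy":0,"dz":25,"roll":0,"jaw":-1}
    - {"dx":0,"dy":0,"dz":25,"roll":0,"jaw":-1}
    - {"dx":0,"dy":0,"dz":25,"roll":0,"jaw":0}
    - {"dx":0,"dy":0,"dz":18,"roll":0,"jaw":0.2}
    - {"dx":0,"dy":0,"dz":8,"roll":0,"jaw":0.4}
    - {"dx":0,"dy":0,"dz":0,"roll":0,"jaw":0.4}
    - {"dx":0,"dy":0,"dz":0,"roll":0,"jaw":0.4}
  force: 40

```text
time_s: 3.92
ee_pos: [0.5435, -0.1655, 0.0851]
eef_rot: [-3.142, 0.0, 2.819]
force: [0.8, 0.8, 0.2]
grip_width: 0.064
grip_force: 0.0
```

Call:
send_rows:
  rows:
    - {"dx":0,"dy":0,"dz":0,"roll":0,"jaw":1}
    - {"dx":0,"dy":0,"dz":0,"roll":0,"jaw":1}
    - {"dx":0,"dy":0,"dz":0,"roll":0,"jaw":1}
    - {"dx":0,"dy":0,"dz":0,"roll":0,"jaw":1}
    - {"dx":0,"dy":0,"dz":0,"roll":0,"jaw":1}
    - {"dx":0,"dy":0,"dz":0,"roll":0,"jaw":1}
    - {"dx":0,"dy":0,"dz":0,"roll":0,"jaw":1}
    - {"dx":0,"dy":0,"dz":0,"roll":0,"jaw":1}
  force: 40

```text
time_s: 4.58
ee_pos: [0.5433, -0.1651, 0.0845]
eef_rot: [-3.142, -0.0, 2.819]
force: [-1.3, -0.3, 1.8]
grip_width: 0.0121
grip_force: 40.0
```

```bash
python3 - <<'E'
from h import *
o=get_obs()
for k in('time_s','ee_pos','eef_rot','force','moment','grip_width','grip_force'):print(k,o[k])
c=cam('scene');cv2.imwrite('pics/s1.png',cv2.resize(c['frame'][130:280,240:440,::-1],None,fx=4,fy=4))
E
```

```text
time_s 4.5833
ee_pos [ 0.54332702 -0.16511031  0.08446639]
eef_rot [-3.14152324e+00 -1.02447986e-04  2.81910045e+00]
force [-1.27488    -0.27657141  1.82567749]
moment [-0.01009045  0.08096479  0.14753639]
grip_width 0.012071208295505393
grip_force 39.95052516460419
```

View pics/s1.png

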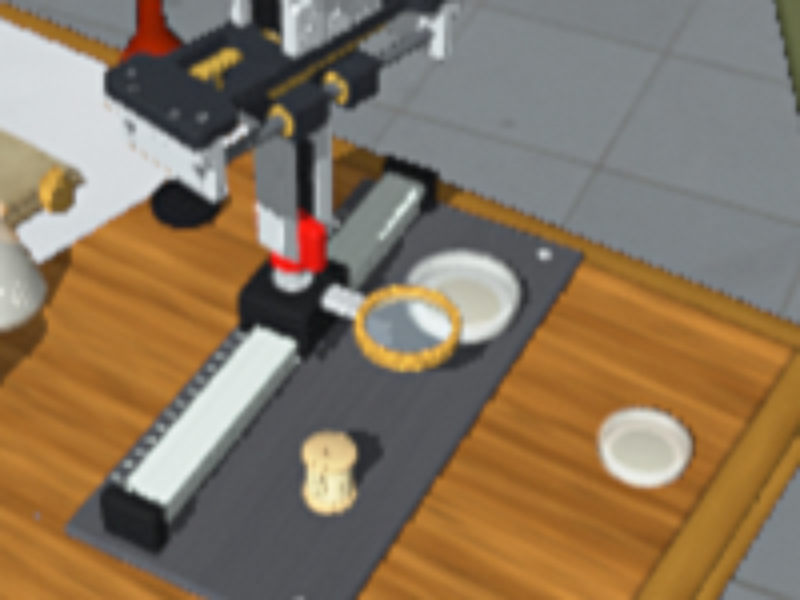

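The scene crop shows the fingers gripping the red bar at (295,240), with the dish and spool undisturbed. Next I slide the carriage about 71 mm towards bench −y.

Call:
send_rows:
  rows:
    - {"dx":-1.58,"dy":-5.7,"dz":0,"roll":0,"jaw":1}
    - {"dx":-1.58,"dy":-5.7,"dz":0,"roll":0,"jaw":1}
    - {"dx":-1.58,"dy":-5.7,"dz":0,"roll":0,"jaw":1}
    - {"dx":-1.58,"dy":-5.7,"dz":0,"roll":0,"jaw":1}
    - {"dx":-1.58,"dy":-5.7,"dz":0,"roll":0,"jaw":1}
    - {"dx":-1.58,"dy":-5.7,"dz":0,"roll":0,"jaw":1}
    - {"dx":-1.58,"dy":-5.7,"dz":0,"roll":0,"jaw":1}
    - {"dx":-1.58,"dy":-5.7,"dz":0,"roll":0,"jaw":1}
    - {"dx":-1.58,"dy":-5.7,"dz":0,"roll":0,"jaw":1}
    - {"dx":-1.58,"dy":-5.7,"dz":0,"roll":0,"jaw":1}
    - {"dx":-1.58,"dy":-5.7,"dz":0,"roll":0,"jaw":1}
    - {"dx":-1.58,"dy":-5.7,"dz":0,"roll":0,"jaw":1}

```text
time_s: 5.63
ee_pos: [0.5395, -0.2366, 0.0845]
eef_rot: [-3.142, -0.0, 2.819]
force: [-3.2, 1.4, 3.6]
grip_width: 0.0117
grip_force: 39.9
```

Call:
send_rows:
  rows:
    - {"dx":0,"dy":0,"dz":0,"roll":0,"jaw":1}
    - {"dx":0,"dy":0,"dz":0,"roll":0,"jaw":1}
    - {"dx":0,"dy":0,"dz":0,"roll":0,"jaw":1}

```text
time_s: 5.88
ee_pos: [0.5396, -0.2362, 0.0845]
eef_rot: [-3.141, 0.0, 2.819]
force: [-4.8, -1.3, 3.6]
grip_width: 0.0115
grip_force: 39.9
```

```bash
python3 - <<'E'
from h import *
o=get_obs()
for k in('time_s','ee_pos','eef_rot','force','moment','grip_width','grip_force'):print(k,o[k])
c=cam('scene');d=cam('top')
a=cv2.resize(c['frame'][150:250,290:410,::-1],(720,600),interpolation=cv2.INTER_CUBIC)
cv2.imwrite('pics/s2.png',a)
cv2.imwrite('pics/t2.png',cv2.resize(d['frame'][145:245,280:400,::-1],(720,600),interpolation=cv2.INTER_CUBIC))
E
```

```text
time_s 5.8833
ee_pos [ 0.53955973 -0.23618383  0.084478  ]
eef_rot [-3.14118018e+00  2.07470906e-05  2.81885675e+00]
force [-4.75610123 -1.34844836  3.63235446]
moment [-0.17386669  0.67530023  0.08314879]
grip_width 0.011521276885731034
grip_force 39.94984030723572
```

View pics/s2.png

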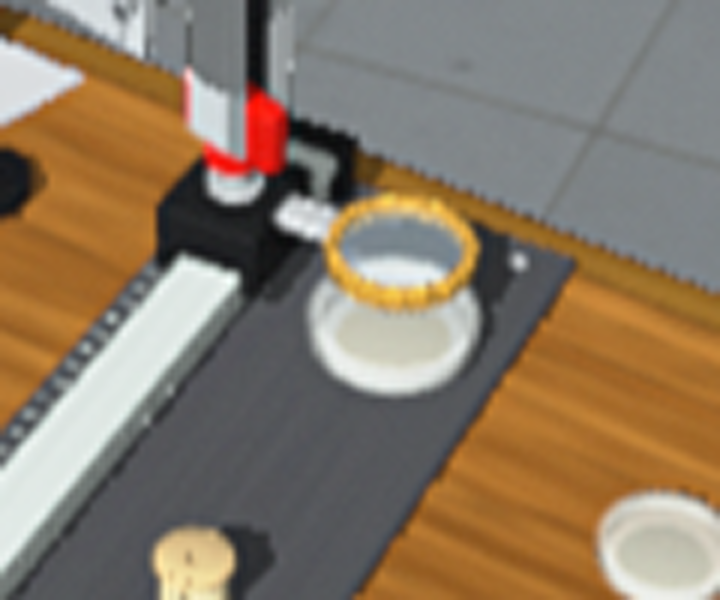

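View pics/t2.png

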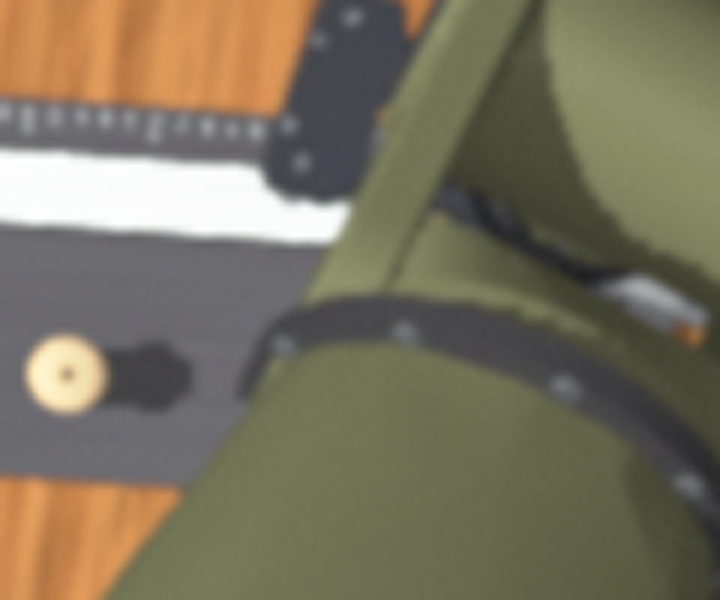

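The scene crop shows the ring at about (402,251), over the dish whose rim spans (308..482, ~318). In the top view the arm hides the lens. I'll measure the offset from the scene view.

```bash
python3 - <<'E'
from h import *
from scipy.optimize import least_squares
ex=np.array([.9986,-.0529]);ey=np.array([.0529,.9986]);B=np.array([.5082,-.1560])
c=cam('scene');hsv=cv2.cvtColor(c['frame'],cv2.COLOR_RGB2HSV).astype(int);H,S,V=[hsv[...,i] for i in range(3)]
sl=(slice(178,220),slice(336,374))
def fit(p,r=None):
    f=lambda q:np.hypot(*(p-q[:2]).T)-(r or q[2])
    s=least_squares(f,[*p.mean(0),.03],loss='soft_l1',f_scale=.002);return s.x,np.std(s.fun)
def out(n,p):
    s,e=fit(p);b=s[:2]-B;print(n,len(p),'r',s[2].round(4),'bench',(b@ex*1000).round(1),(b@ey*1000).round(1),'res',e.round(4))
ring=((S>110)&(H>12)&(H<28)&(V>100))[sl].astype(np.uint8)
n,l,s,_=cv2.connectedComponentsWithStats(ring);l=(l==1+s[1:,4].argmax()).astype(np.uint8)
ct=max(cv2.findContours(l,0,1)[0],key=len)[:,0]
v,u=np.nonzero(l)
out('ring px',np.array([ray(c,a+336,b+178,.0555)[:2] for a,b in zip(u,v)]))
out('ring contour',np.array([ray(c,a+336,b+178,.0555)[:2] for a,b in ct]))
# dish: row extents below ring; outer white silhouette
m=((S<60)&(V>140))[sl]
L=[];R=[]
for i in range(42):
    js=np.nonzero(m[i])[0]
    if 178+i>=198 and len(js)>3: print(178+i,js.min()+336,js.max()+336,end='; ')
    if 198<=178+i<=207 and len(js)>3: L+= [(js.min()+335.5,178+i)];R+=[(js.max()+336.5,178+i)]
out('dish',np.array([ray(c,a,b,.025)[:2] for a,b in L+R]))
# sample by colour (yellowish) 
P=cloud(c);k=np.zeros((400,640),bool);k[sl]=1
k&=(P[...,2]>.011)&(P[...,2]<.03)&(S<60)&(V>140); print(np.c_[P[k].min(0),P[k].max(0),P[k].mean(0)])
q=(P[k][:,:2]-B); print('dish ey extent',np.percentile(q@ey,[0.5,99.5]),'ex',np.percentile(q@ex,[.5,99.5]))
k=np.zeros((400,640),bool);k[sl]=1;k&=(P[...,2]>.045)&(P[...,2]<.065)&(P[...,0]<.505)
q=(P[k][:,:2]-B); print('lens ey extent',np.percentile(q@ey,[.5,99.5]),'ex',np.percentile(q@ex,[.5,99.5]))
E
```

```text
ring px 274 r 0.0294 bench -31.1 -87.1 res 0.0054
ring contour 83 r 0.0341 bench -31.6 -89.2 res 0.0047
198 343 367; 199 342 368; 200 342 368; 201 341 369; 202 341 369; 203 342 369; 204 342 369; 205 342 368; 206 342 368; 207 342 368; 208 342 367; 209 343 367; 210 344 366; 211 345 365; 212 346 364; 213 347 363; 214 349 361; 215 352 358; dish 20 r 0.0325 bench -31.6 -78.7 res 0.0009
[[ 0.440561    0.52881796  0.46887157]
 [-0.29220491 -0.19925996 -0.22119681]
 [ 0.01132407  0.02844304  0.0241864 ]]
dish ey extent [-0.10633231 -0.04619593] ex [-0.06308843  0.01115452]
lens ey extent [-0.10608036 -0.05120667] ex [-6.06771831e-02  7.61181583e-05]
```

Lens and dish agree along the rail (−78.6 against −78.0 to −78.7 mm), so I turn the knob.

Call:
send_rows:
  rows:
    - {"dx":0,"dy":0,"dz":0,"roll":5,"jaw":1}
    - {"dx":0,"dy":0,"dz":0,"roll":7,"jaw":1}
    - {"dx":0,"dy":0,"dz":0,"roll":7,"jaw":1}
    - {"dx":0,"dy":0,"dz":0,"roll":7,"jaw":1}
    - {"dx":0,"dy":0,"dz":0,"roll":7,"jaw":1}
    - {"dx":0,"dy":0,"dz":0,"roll":7,"jaw":1}

```text
time_s: 6.53
ee_pos: [0.5405, -0.2354, 0.0845]
eef_rot: [3.14, 0.001, 2.115]
force: [4.6, 0.8, -1.0]
grip_width: 0.0117
grip_force: 39.9
```

```bash
python3 - <<'E'
from h import *
o=get_obs()
for k in('time_s','ee_pos','eef_rot','force','moment','grip_width'):print(k,o[k])
E
```

```text
time_s 6.5333
ee_pos [ 0.54052448 -0.23542532  0.08449043]
eef_rot [3.13981751e+00 8.48187478e-04 2.11530259e+00]
force [ 4.57101259  0.79447489 -1.0295579 ]
moment [ 0.25164347 -0.95050067  0.12683475]
grip_width 0.01172266241920203
```

Call:
send_rows:
  rows:
    - {"dx":0,"dy":0,"dz":0,"roll":7,"jaw":1}
    - {"dx":0,"dy":0,"dz":0,"roll":7,"jaw":1}
    - {"dx":0,"dy":0,"dz":0,"roll":7,"jaw":1}
    - {"dx":0,"dy":0,"dz":0,"roll":6,"jaw":1}
    - {"dx":0,"dy":0,"dz":0,"roll":5,"jaw":1}
    - {"dx":0,"dy":0,"dz":0,"roll":4,"jaw":1}
    - {"dx":0,"dy":0,"dz":0,"roll":0,"jaw":1}
    - {"dx":0,"dy":0,"dz":0,"roll":0,"jaw":1}

```text
time_s: 7.2
ee_pos: [0.542, -0.2352, 0.0846]
eef_rot: [3.136, -0.0, 1.493]
force: [15.1, 1.8, -5.9]
grip_width: 0.0115
grip_force: 40.0
```

```bash
python3 - <<'E'
from h import *
o=get_obs()
for k in('time_s','ee_pos','eef_rot','force','moment','grip_width'):print(k,o[k])
E
```

```text
time_s 7.2
ee_pos [ 0.54199135 -0.23523719  0.08457088]
eef_rot [ 3.13623757e+00 -1.09063980e-04  1.49316811e+00]
force [15.10868678  1.7805705  -5.85237573]
moment [ 0.37915356 -2.77792509  0.36172234]
grip_width 0.01145377539762508
```

Call:
send_rows:
  rows:
    - {"dx":0,"dy":0,"dz":0,"roll":0,"jaw":0.5}
    - {"dx":0,"dy":0,"dz":0,"roll":0,"jaw":0.3}
    - {"dx":0,"dy":0,"dz":0,"roll":0,"jaw":0.3}
    - {"dx":0,"dy":0,"dz":0,"roll":0,"jaw":0.3}
    - {"dx":0,"dy":0,"dz":-10,"roll":0,"jaw":0.3}
    - {"dx":0,"dy":0,"dz":-25,"roll":0,"jaw":0.3}
    - {"dx":0,"dy":0,"dz":-30,"roll":0,"jaw":0.3}
    - {"dx":0,"dy":0,"dz":-30,"roll":0,"jaw":0.3}
    - {"dx":0,"dy":0,"dz":-25,"roll":0,"jaw":0.3}

```text
time_s: 7.95
ee_pos: [0.5397, -0.2361, 0.2076]
eef_rot: [3.14, 0.001, 1.492]
force: [0.2, -0.9, -0.3]
grip_width: 0.0326
grip_force: 0.0
```

Call:
send_rows:
  rows:
    - {"dx":-25,"dy":0,"dz":0,"roll":0,"jaw":0.3}
    - {"dx":-30,"dy":0,"dz":0,"roll":0,"jaw":0.3}
    - {"dx":-30,"dy":0,"dz":0,"roll":0,"jaw":0.3}
    - {"dx":-30,"dy":0,"dz":0,"roll":0,"jaw":0.3}
    - {"dx":-30,"dy":0,"dz":0,"roll":0,"jaw":0.3}
    - {"dx":-30,"dy":0,"dz":0,"roll":0,"jaw":0.3}
    - {"dx":-30,"dy":0,"dz":0,"roll":0,"jaw":0.3}
    - {"dx":-30,"dy":0,"dz":0,"roll":0,"jaw":0.3}
    - {"dx":-30,"dy":0,"dz":0,"roll":0,"jaw":0.3}
    - {"dx":0,"dy":0,"dz":0,"roll":0,"jaw":0.3}

```text
time_s: 8.78
ee_pos: [0.5169, -0.5046, 0.204]
eef_rot: [-3.141, 0.0, 1.489]
force: [-0.8, -0.1, 0.8]
grip_width: 0.033
grip_force: 0.0
```

```bash
python3 - <<'E'
from h import *
ex=np.array([.9986,-.0529]);ey=np.array([.0529,.9986]);B=np.array([.5082,-.1560])
c=cam('top');d=cam('scene')
a=cv2.resize(c['frame'][150:240,300:400,::-1],(400,360),interpolation=cv2.INTER_CUBIC)
b=cv2.resize(d['frame'][155:245,300:400,::-1],(400,360),interpolation=cv2.INTER_CUBIC)
cv2.imwrite('pics/f.png',np.hstack([a,b]))
for n,c in(('top',c),('scene',d)):
    P=cloud(c);h=cv2.cvtColor(c['frame'],cv2.COLOR_RGB2HSV).astype(int);m=(h[...,1]>150)&((h[...,0]<6)|(h[...,0]>174))&(P[...,2]>.08)&(P[...,2]<.12)&(abs(P[...,0]-.54)<.05)&(abs(P[...,1]+.235)<.05)
    q=P[m][:,:2];w,V=np.linalg.eigh(np.cov(q.T));r=q-B
    print(n,m.sum(),'knob ey',np.percentile(r@ey,[1,99]),'ex',np.percentile(r@ex,[1,99]),'ang from rail',np.degrees(np.arccos(abs(V[:,1]@ey))),V[:,1])
    m=(P[...,2]>.045)&(P[...,2]<.065)&(P[...,0]<.503)&(P[...,0]>.43)&(abs(P[...,1]+.235)<.05);r=P[m][:,:2]-B
    print('lens',m.sum(),np.percentile(r@ey,[1,99]),np.mean(r@ey),np.percentile(r@ex,[1,99]))
print(get_obs()['time_s'])
E
```

```text
top 124 knob ey [-0.09939104 -0.05688528] ex [0.02726778 0.04587493] ang from rail 0.40280364768719584 [0.0458521  0.99894824]
lens 507 [-0.10589931 -0.0531686 ] -0.07969287641713706 [-0.05861162 -0.00343764]
scene 158 knob ey [-0.10070299 -0.05765187] ex [0.03013499 0.04193021] ang from rail 3.696382125695584 [0.11717181 0.99311166]
lens 411 [-0.10740351 -0.05312062] -0.07897202905989835 [-0.06033757 -0.00275064]
8.8833
```

View pics/f.png

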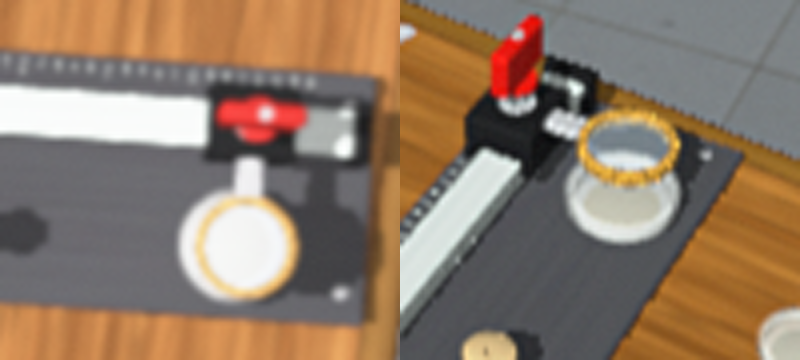

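The left half (top view) shows the bar in line with the rail and the ring at (246,246) over the dish. The right half (scene view) agrees. The ring may be 1 to 2 mm past centre, so I'll measure that precisely before handing in.

```bash
python3 - <<'E'
from h import *
from scipy.optimize import least_squares
from scipy.ndimage import map_coordinates
ex=np.array([.9986,-.0529]);ey=np.array([.0529,.9986]);B=np.array([.5082,-.1560])
def edges(c,img,ctr,z,rs,angs,sign):
    K=np.array(c['camera_matrix']);out=[]
    for a in angs:
        w=np.array([[*(ctr+r*np.array([np.cos(a),np.sin(a)])),z] for r in rs])
        uv=cv2.projectPoints(w,np.array(c['rvec'],float),c['t'],K,None)[0][:,0]
        p=map_coordinates(img,[uv[:,1],uv[:,0]],order=1);g=np.gradient(p)*sign
        i=g.argmax()
        out.append(w[i,:2])
    return np.array(out)
def fit(n,p,r=None):
    s=least_squares(lambda q:np.hypot(*(p-q[:2]).T)-q[2],[*p.mean(0),.03],loss='soft_l1',f_scale=.0015)
    b=s.x[:2]-B;print(n,'r',s.x[2].round(4),'bench',(b@ex*1e3).round(1),(b@ey*1e3).round(1),'res',np.median(abs(s.fun)).round(4))
    return s.x
for name in('top','scene'):
    c=cam(name);f=c['frame'].astype(float);old=cv2.imread(f'pics/{name}0.png')[...,::-1].astype(float)
    A=np.linspace(0,2*np.pi,180,endpoint=False)
    sat=f[...,0]-f[...,2]; cv=np.array
    C=B-.033*ex-.079*ey; rs=np.linspace(.023,.036,53)
    # ring: peak of R-B = ring mid radius ; use sat itself via cumulative => argmax of sat
    out=[]
    K=np.array(c['camera_matrix'])
    for a in A:
        w=np.array([[*(C+r*np.array([np.cos(a),np.sin(a)])),.058] for r in rs])
        uv=cv2.projectPoints(w,np.array(c['rvec'],float),c['t'],K,None)[0][:,0]
        out.append(w[map_coordinates(sat,[uv[:,1],uv[:,0]],order=1).argmax(),:2])
    fit(name+' ring',np.array(out))
    # dish, before the move: half away from the old ring (bench -y side)
    g=old.mean(2); C2=B-.033*ex-.0785*ey
    for lbl,im,lo,hi in(('old',g,np.pi*.95,np.pi*2.05),):
        ang=np.linspace(lo,hi,120)
        fit(name+' dish old',edges(c,im,C2,.025,np.linspace(.026,.042,65),ang+np.arctan2(ex[1],ex[0]),-1))
    # dish now: part outside the ring, bench +y side
    ang=np.linspace(.2*np.pi,.9*np.pi,100) if name=='top' else np.linspace(.6*np.pi,1.15*np.pi,100)
    fit(name+' dish now',edges(c,f.mean(2),C2,.025,np.linspace(.028,.042,65),ang+np.arctan2(ex[1],ex[0]),-1))
E
```

```text
top ring r 0.0261 bench -32.7 -80.7 res 0.0004
top dish old r 0.0318 bench -31.6 -79.5 res 0.0005
top dish now r 0.033 bench -31.5 -79.0 res 0.0004
scene ring r 0.0264 bench -31.9 -82.0 res 0.0005
scene dish old r 0.0328 bench -31.1 -79.4 res 0.0005
scene dish now r 0.045 bench -19.8 -73.1 res 0.0007
```

The bar is in line with the rail. The lens is centred to about 1 to 2 mm, which is the limit of the calibration, and the arm is clear, so I hand in.

```bash
python3 -c "
from station import *
print(hand_in())"
```

```text
the job is handed in; nothing more can be done
None
```

I handed the job in: the magnifier lens sits over the dish, centred to within about 1 to 2.5 mm by my camera measurements, with the clamp knob turned in line with the rail and released, and the dish not moved (the spool, which I did not re-measure, looked untouched).

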